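Complete the mill stand and hold it out to a guest

TASK

Stand the loose wooden pepper mill in the empty ring of the steel two-ring mill stand, setting it down on the ring's floor and letting go of it, not dropping it. Then pick up the stand with both mills in it and hold it out for the guest in the air over the middle of the cork mat, level, its underside about 15 cm above the mat and its long side in line with the mat's long side (either way round). Finish still holding it there; keep the mills and the stand upright throughout and leave the other things on the table where they are.

Things in the scene. Friction and masses are not known exactly. Their poses are not given: they have to be found in the camera images.
- stand: Loose steel mill stand, 0.3 kg empty: base 165 x 64 x 8 mm; on it two upright tube rings (inner dia. 49, outer 56 mm, tops 43 mm above the table, centres 50 mm either side of the middle along the long side) and between them a 10 mm post with a handle bar. One ring holds a mill, one is empty. Origin: centre of the underside; x along the long side towards the empty ring, z up.
- stand_free (a point): Centre of the floor of the empty ring, 8 mm above the stand's underside, at x = +50 mm of the stand; axes as the stand's.
- stand_taken (a point): Centre of the floor of the ring that already holds a mill, at x = -50 mm of the stand; axes as the stand's.
- stand_handle (a point): Centre of the stand's handle bar, 95 mm above its underside: hold the stand here from above. Bar 40 mm long along the stand's x, 13 mm wide across, 20 mm high; axes as the stand's. Seated mills begin 30 mm from the bar's centre on both sides along x and rise to 119 mm above the table; nothing is beside the bar across it.
- mill: The loose pepper mill, dark wood, upright on the table near other wooden things, twin of the one in the stand: round, 111 mm tall, about 0.11 kg; foot dia. 40 mm up to 46 mm, waist 29 mm at 59 mm, straight head dia. 38 mm from 70 to 99 mm (grip here), small steel nut on top. Origin: centre of its underside; z up.
- mill2: The twin mill that already stands in the other ring of the stand, same shape. Origin: centre of its foot's underside; z up.
- mat: Cork table mat, 240 x 160 x 4 mm, fixed flat on the table. Origin: centre of its underside; x along its long side.
- pot: Bystander: squat closed pot of dark wood, 62 mm tall, 50 mm in diameter, near the loose mill. Origin under its centre.
- candle: Bystander: dark wooden candle stick, 85 mm tall, a stem 28 mm in diameter on a flat foot 68 mm in diameter, near the loose mill. Origin under its centre.
- saucer: Bystander: white saucer, 132 mm in diameter, 16 mm high. Origin under its centre.
- cup: Bystander: white cup with a handle on the saucer, 84 mm in diameter, 60 mm tall. Origin under its centre.
- bowl: Bystander: white sugar bowl, 100 mm in diameter, 50 mm tall. Origin under its centre.
- jug: Bystander: white milk jug, 70 mm in diameter, 75 mm tall, with a handle. Origin under its centre.
Things that resemble listed ones, but are neither listed nor needed, are in the scene too. What is shaped like the mill but orange or purple is not meant.

How it is judged:
On the way:
1. the loose mill stands on the floor of the empty ring, let go, while the stand is on the table (distance between mill and stand_free below 0.011 m and distance between mill2 and stand_taken below 0.011 m and contact force between mill and the fingers below 0.05 N and height (world z) of stand below 0.01 m and linear speed of mill below 0.05 m/s), for 0.2 s.
At the end, for the whole second after the job is handed in: Held still by the fingers: stand's underside 115 to 185 mm above the mat, its middle within 40 mm of the mat's middle from above, level within 8 degrees, long side within 12 degrees of the mat's; both mills on their ring floors (foot centre within 11 mm of the floor centre) (distance between mill and stand_free below 0.011 m and distance between mill2 and stand_taken below 0.011 m and height (world z) of stand between 0.119 and 0.189 m and horizontal distance between stand and mat below 0.04 m and angle between the x axis of stand and the x axis of mat, either way round below 0.22 rad and angle between stand's own z axis and vertical below 0.14 rad and contact force between stand and the fingers above 1 N and linear speed of stand below 0.03 m/s and angular speed of stand below 0.2 rad/s); the arm keeps its last pose, push and grip.
It fails at once if a bystander was moved more than 30 mm (distance of any of pot, candle, saucer, cup, bowl, jug from where it was at the start of the episode above 0.03 m).
It fails at once if a mill or the stand was tipped more than 35 degrees (angle between any of mill, mill2, stand's own z axis and vertical above 0.6 rad).
It fails at once if the mill was dropped (fell freely by more than about 13 mm) (linear speed of mill above 0.5 m/s and contact force between mill and the fingers below 0.05 N and contact force between mill and stand below 0.05 N).
It also fails if it takes over 64 s, if anything falls off the work surface, if the arm or the gripper's body presses on something with over 40 N, if the wrist force passes 120 N, or if a joint passes its speed limit or range.

ROBOT

A 6-joint arm with a two-finger parallel gripper is mounted at the origin on the work surface. World frame = base frame: x ahead of the robot, y to its left, z up, the work surface at z = 0. Lengths are in m, angles in rad, forces in N, time in s.
With the tool pointing down it reaches from about 0.425 to 0.95 m from the base axis. Payload 3.5 kg.
Tool frame: the origin (TCP) lies between the finger pads; the fingertips stand 19 mm ahead of it and the grasp point (between the pads) is the TCP; z points along the fingers, y is the line along which they close (so a half turn about z gives the same grasp; the last joint's range is limited). The gripper opens to 85 mm and grips with 20 to 120 N. Pads are 22 mm wide; open, the fingers measure 114 mm over their backs; the gripper's body (76 mm by 85 mm) begins 54 mm behind the grasp point. The pads swing forward as they close: fully open they stand 13 mm farther back than shut.
Start: joints at [0.952, 0.286, 1.577, -0, 1.279, -0.15], TCP at [0.305, 0.602, 0.214] pointing down, gripper open.
Joint ranges: [-2.77, 2.77], [-0.9, 2.22], [0.21, 2.48], [-1.53, 4.67], [0.24, 2.81], [-2.84, 2.84]. Speed limits (rad/s): [2.79, 2.79, 3.14, 3.14, 3.14, 3.14].

INTERFACE

Orientations are given as a unit quaternion [x, y, z, w].
In Python, from plant import monitor, eyes, ctrl gives the robot as it stands.
- The arm moves only by the shell command python3 -m handwheel 'ROWS' [FORCE]. ROWS is JSON, a list of rows, each a list of 7 numbers: the shift along the tool's x, y, z in units of 40 cm (1.0 is 40 cm), then the turn, a rotation vector about the tool's x, y, z in units of pi rad (1.0 is pi rad), then the opening, from -1 (shut) to 1 (fully open). A call has 1 to 12 rows; each row is the pose to reach, as a shift and turn from the pose commanded when the call began, along the tool's axes at that moment, turning the shorter way round; what a row does not reach only later rows make up. A row lasts 1/8 s, in which the tool goes at most 62.5 mm and 10.7 degrees, less where a joint would pass 70% of its speed; a pose out of reach is approached as far as the arm can. A call with a number of a shift or a turn outside -1 to 1 is refused whole. A call with a gripper value outside its range is refused whole. The fingers move at their own pace and stop on an object; FORCE is the grip in N (left out, the last holds). Time passes only in rows, so rows that repeat a pose let the fingers close. It gives the time, the measured TCP pose, the force, the opening and the grip force at its end, in the units of the state.
- monitor.get_state(): the state, without advancing time (a new reading comes with each control period).
- eyes.read_camera(name): name is "scene" or "top"; returns the picture (420x560x3 uint8, red, green, blue); there is no depth.
- eyes.camera_params(name): a dict with "K" (3x3 intrinsics, pixels), "k1" (the pictures are not rectified: a ray, as slopes to the right and down, at radius r is drawn at 1 + k1 r^2 times it, then the intrinsics apply), "R" (3x3) and "t" (3): a world point X has camera coordinates R X + t. Camera axes: x right, y down, z forward; pixel columns grow to the right and rows downward; lengths in m; the calibration is good to about 2 mm. A picture is of the moment at which its call begins. camera_params takes no time and is no camera call.
- ctrl.sign_off(): hands the job in; it is judged then, once.
The state is a dict: "time": time; "qpos": joint angles; "dq": joint speeds; "joint_efforts": joint torques, N m; "eef_pos": TCP position; "tcp_rot": TCP orientation; "contact_force": force on the tool from outside, world axes, zero at the start; "wrist_torque": the same for the moment, N m; "opening": opening from 0.0 (shut) to 1.0 (fully open); "finger_force": force on a finger pad.
Only numpy, scipy, OpenCV 4.12 (cv2) and the standard library are available. Lean on these libraries where they do the work, as an engineer would, in place of code of your own. Each camera call takes 0.05 s, during which the arm holds its last target. There are 200 camera calls.

## Working session

There is one attempt and no reset: what is moved stays moved. The work goes in short steps, Python scripts to look and compute and a shell command to move; the robot and the scene stay as the last step left them, time stands still between calls to the robot, and variables do not carry over. Pictures are saved under pics/ and viewed, at most 14 in all, crops included, and the job is handed in when it is done.

```bash
mkdir -p pics; cat > h.py <<'E'
import numpy as np, cv2
from plant import monitor, eyes, ctrl
def snap(n,f,crop=None,s=1):
    im=eyes.read_camera(n); np.save(f'/tmp/{n}.npy',im); save(im,f,crop,s)
def save(im,f,crop=None,s=1):
    if crop: x0,y0,x1,y1=crop; im=im[y0:y1,x0:x1]
    im=cv2.resize(im,None,fx=s,fy=s,interpolation=cv2.INTER_CUBIC)
    cv2.imwrite(f'pics/{f}.png',im[:,:,::-1])
def ray(n,uv):
    p=eyes.camera_params(n);K,R,t=map(np.array,(p['K'],p['R'],p['t']))
    d=(np.linalg.inv(K)@[*uv,1])[:2]; s=d.copy()
    for _ in range(20): s=d/(1+p['k1']*(s@s))
    return -R.T@t, R.T@np.array([*s,1])
def at(n,uv,z):
    c,d=ray(n,uv); return c+d*(z-c[2])/d[2]
def proj(n,X):
    p=eyes.camera_params(n);K,R,t=map(np.array,(p['K'],p['R'],p['t']))
    x=R@np.array(X)+t; s=x[:2]/x[2]; s=s*(1+p['k1']*(s@s)); return (K@[*s,1])[:2]
E
python3 - <<'E'
from h import *
snap('scene','s0',s=1.4);snap('top','t0',s=1.4)
for n in('scene','top'):print(eyes.camera_params(n))
print(monitor.get_state())
E
```

```text
{'K': array([[440.1970682 ,   0.        , 281.40442757],
       [  0.        , 440.1970682 , 212.40387642],
       [  0.        ,   0.        ,   1.        ]]), 'k1': -0.06665557161957306, 'R': array([[ 0.40652439,  0.91360936,  0.00747298],
       [ 0.74429299, -0.32641866, -0.5826481 ],
       [-0.52987344,  0.24242275, -0.81269019]]), 't': array([-0.28290889, -0.37144747,  1.39072232])}
{'K': array([[439.89609351,   0.        , 278.79584951],
       [  0.        , 439.89609351, 212.03065101],
       [  0.        ,   0.        ,   1.        ]]), 'k1': -0.09783549536236787, 'R': array([[ 0.0541327 , -0.99853019, -0.00266499],
       [-0.97480976, -0.05226806, -0.2168271 ],
       [ 0.21636911,  0.01433529, -0.97620639]]), 't': array([0.00157867, 0.62846732, 0.88663   ])}
{'time': 0.1, 'qpos': array([ 9.52071027e-01,  2.87110186e-01,  1.57804447e+00,  9.71106843e-06,
        1.27859324e+00, -1.50008098e-01]), 'dq': array([-0.00133292, -0.00252795, -0.00298886,  0.00027187,  0.00265559,
        0.00031395]), 'joint_efforts': array([ 1.69230352e-03, -4.07292545e+01, -2.93702692e+01, -5.92601782e-05,
        3.36862468e-03,  9.64464220e-06]), 'eef_pos': array([0.30453024, 0.60168981, 0.21275595]), 'tcp_rot': array([ 2.32220398e-01,  9.72662596e-01, -9.97249937e-04, -4.08386612e-04]), 'contact_force': array([-0.19100186, -0.03833656, -0.0560524 ]), 'wrist_torque': array([ 0.03534929,  0.00295937, -0.07884201]), 'finger_force': 0.0, 'opening': 0.9977739917831044}
```

View pics/s0.png

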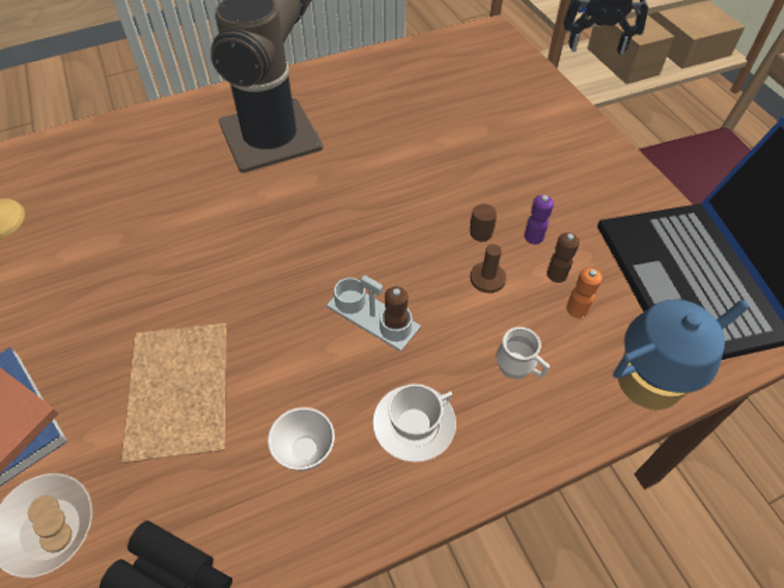

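View pics/t0.png

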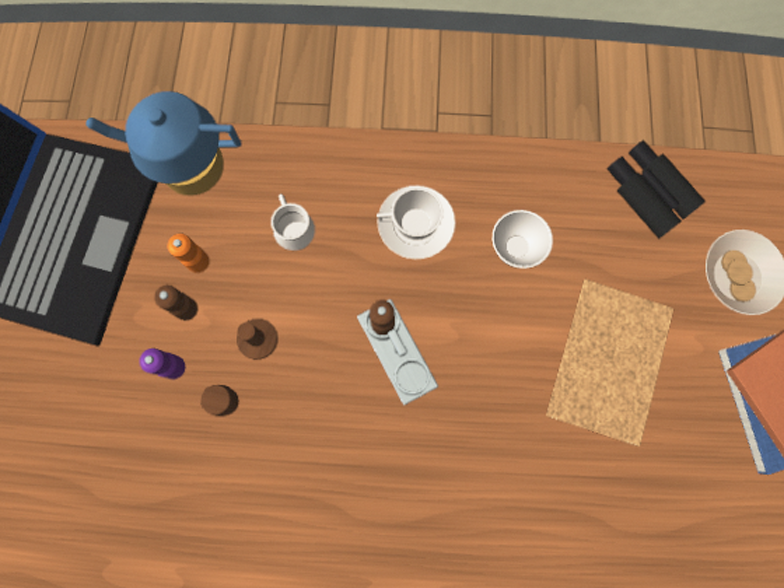

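The scene picture (display pixels) has these candidates for the mill: dark mill at (563,257), purple at (538,218), orange at (584,292), pot at (483,222), candle at (490,270), and the seated twin at (396,312). By the description it's the dark one at (563,257), which is (172,300) in the top picture. I'll check that in a close crop together with the stand.

```bash
python3 - <<'E'
from h import *
S=np.load('/tmp/scene.npy');T=np.load('/tmp/top.npy')
def c(im,x,y,w=66,h=50): return cv2.resize(im[y:y+h,x:x+w],(396,300),interpolation=cv2.INTER_CUBIC)
# 6x tiles
m=np.vstack([np.hstack([c(S,370,155),c(T,92,190)]),np.hstack([c(S,232,192,),c(T,250,208,)])])
# bigger stand tile
m[300:,:396]=cv2.resize(S[190:253,228:311],(396,300)); m[300:,396:]=cv2.resize(T[210:292,240:348],(396,300))
save(m,'c1')
E
```

```text
(no output)
```

View pics/c1.png

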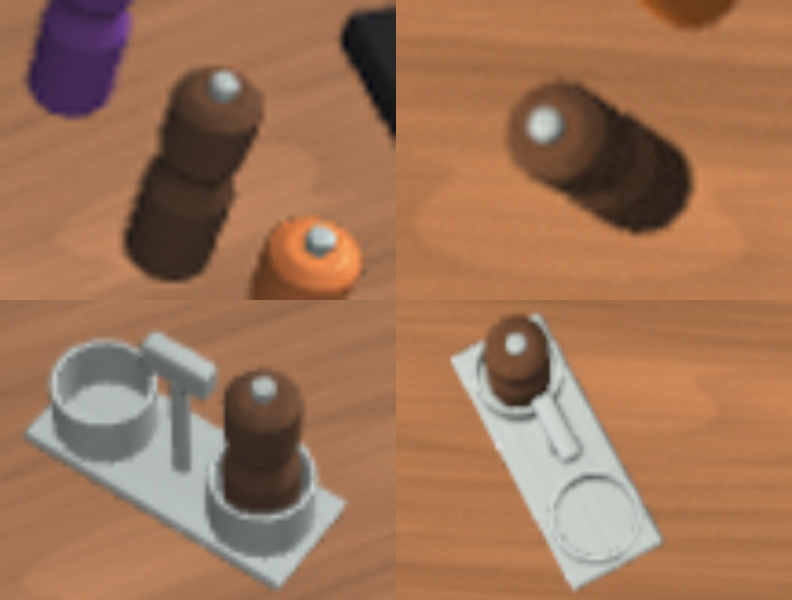

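```bash
cat >> h.py <<'E'
def tri(a,b):
    c1,d1=ray('scene',a);c2,d2=ray('top',b)
    s=np.linalg.lstsq(np.c_[d1,-d2],c2-c1,rcond=None)[0]; p,q=c1+s[0]*d1,c2+s[1]*d2
    return (p+q)/2,np.linalg.norm(p-q)
E
python3 - <<'E'
from h import *
np.set_printoptions(precision=4,suppress=True)
print('mill',at('scene',(407.5,169.2),.109),at('top',(116.5,210.8),.109),tri((407.5,169.2),(116.5,210.8)))
print('mill2',at('scene',(283.3,208.2),.117),at('top',(272.5,222),.117),tri((283.3,208.2),(272.5,222)))
print('ring',at('top',(294.8,269.2),.043),at('scene',(249.8,207.8),.043))
f=lambda x,y:at('top',((x-396)/3.667+240,(y-300)/3.659+210),.008)
C=[f(*p) for p in((451,357),(540,314),(662,541),(575,590))];print('base',np.mean(C,0));d=(C[2]+C[3]-C[0]-C[1])/2;print(d,np.linalg.norm(d),np.degrees(np.arctan2(d[1],d[0])))
print('bar',at('top',(283.6,244.9),.105))
C=[at('top',(x/1.4,y/1.4),.004) for x,y in((586,281),(673,309),(640,444),(547,416))];print('mat',np.mean(C,0));d=(C[2]+C[3]-C[0]-C[1])/2;print(d,np.linalg.norm(d),np.degrees(np.arctan2(d[1],d[0])))
for n,u,z in(('pot',(219,398),.062),('candle',(247,333),.085),('candfoot',(257,339),.005),('orange',(179,243),.11),('purple',(151,360),.11),('jug',(292,224),.075),('laptopcorner',(100,344),.01),('laptopcorner',(157,180),.01)):print(n,at('top',(u[0]/1.4,u[1]/1.4),z))
E
```

```text
mill [0.6074 0.3766 0.109 ] [0.6029 0.3772 0.109 ] (array([0.6041, 0.3796, 0.104 ]), np.float64(0.0009477512349864822))
mill2 [0.5986 0.047  0.117 ] [0.5952 0.0465 0.117 ] (array([0.5961, 0.0473, 0.1136]), np.float64(0.0015669891962094742))
ring [ 0.508  -0.0058  0.043 ] [ 0.5153 -0.005   0.043 ]
base [0.5518 0.0203 0.008 ]
[-0.1395 -0.0836  0.    ] 0.16260825457456832 -149.06375649486264
bar [0.5509 0.0213 0.105 ]
mat [ 0.5535 -0.3339  0.004 ]
[-0.2262  0.0644  0.    ] 0.23521810357007006 164.10901133881967
pot [0.4573 0.2878 0.062 ]
candle [0.5563 0.2489 0.085 ]
candfoot [0.5591 0.2512 0.005 ]
orange [0.6855 0.3631 0.11  ]
purple [0.5042 0.3822 0.11  ]
jug [0.7362 0.1979 0.075 ]
laptopcorner [0.5345 0.5139 0.01  ]
laptopcorner [0.8286 0.4572 0.01  ]
```

The crop shows the dark wooden mill with a steel nut, so the choice holds. The nut is at raw scene (407,169) and raw top (116,211). The stand's empty ring faces the robot.

```bash
cat >> h.py <<'E'
from scipy.spatial.transform import Rotation as Ro
def go(p,ydeg):
    s=monitor.get_state();R=Ro.from_quat(s['tcp_rot']);a=np.radians(ydeg)
    y=np.array([np.cos(a),np.sin(a),0]);z=np.array([0,0,-1.]);T=Ro.from_matrix(np.c_[np.cross(y,z),y,z])
    print(np.round(R.inv().apply(np.array(p)-s['eef_pos'])/.4,4),np.round((R.inv()*T).as_rotvec()/np.pi,4),'t',s['time'],s['eef_pos'].round(4),'open',s['opening'],'F',s['finger_force'],s['contact_force'].round(1))
E
python3 -c "
from h import *
go((.605,.377,.2),121)"
```

```text
[-0.9239 -0.1617  0.0319] [-0.0006 -0.0004 -0.3214] t 0.1 [0.3045 0.6017 0.2128] open 0.9977739917831044 F 0.0 [-0.2 -0.  -0.1]
```

```bash
python3 -m handwheel '[[-0.4,-0.07,0.02,0,0,-0.16,1],[-0.924,-0.162,0.032,0,0,-0.321,1],[-0.924,-0.162,0.032,0,0,-0.321,1],[-0.924,-0.162,0.032,0,0,-0.321,1],[-0.924,-0.162,0.032,0,0,-0.321,1],[-0.924,-0.162,0.032,0,0,-0.321,1],[-0.924,-0.162,0.032,0,0,-0.321,1],[-0.924,-0.162,0.032,0,0,-0.321,1],[-0.924,-0.162,0.032,0,0,-0.321,1],[-0.924,-0.162,0.032,0,0,-0.321,1],[-0.924,-0.162,0.032,0,0,-0.321,1]]'
python3 -c "
from h import *
go((.605,.377,.085),121)"
```

```text
time: 1.48
eef_pos: [0.6046, 0.3783, 0.2015]
tcp_rot: [-0.267, 0.964, 0.0, 0.0]
contact_force: [0.4, -0.4, 0.7]
opening: 1.0
finger_force: 0.0
[ 0.0009 -0.0034  0.2912] [-0.      0.0001  0.    ] t 1.475 [0.6046 0.3783 0.2015] open 0.9997731980345773 F 0.0 [ 0.4 -0.4  0.7]
```

```bash
python3 -m handwheel '[[0.001,-0.003,0.1,0,0,0,1],[0.001,-0.003,0.2,0,0,0,1],[0.001,-0.003,0.27,0,0,0,1],[0.001,-0.003,0.298,0,0,0,1],[0.001,-0.003,0.298,0,0,0,1],[0.001,-0.003,0.298,0,0,0,1]]' 40
python3 - <<'E'
from h import *
snap('scene','s1',(340,110,460,220),4);snap('top','t1')
go((.605,.377,.082),121)
E
```

```text
time: 2.22
eef_pos: [0.6068, 0.3768, 0.0842]
tcp_rot: [-0.267, 0.964, 0.0, 0.002]
contact_force: [-0.9, 0.3, -0.2]
opening: 0.999
finger_force: 0.0
[0.0034 0.0029 0.0055] [-0.0001  0.0011 -0.0004] t 2.325 [0.6067 0.3767 0.0842] open 0.9990285482188861 F 0.0 [-0.5 -0.4 -0.3]
```

View pics/s1.png

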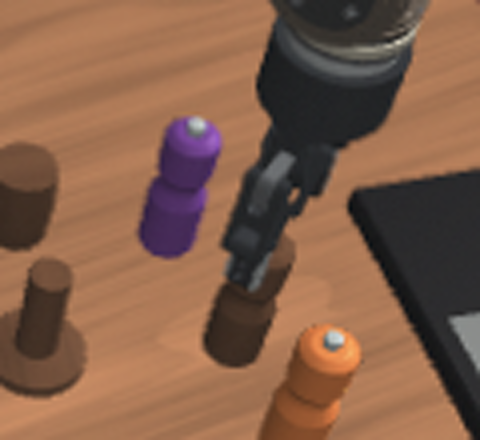

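The fingers straddle the dark mill's head at crop (260,260), and both neighbours are clear.

```bash
python3 -m handwheel '[[0,0,0,0,0,0,0.3],[0,0,0,0,0,0,-0.1],[0,0,0,0,0,0,-0.4],[0,0,0,0,0,0,-0.6],[0,0,0,0,0,0,-0.6],[0,0,0,0,0,0,-0.6]]' 40
python3 -c "
from h import *
go((.605,.377,.2),121)"
```

```text
time: 3.08
eef_pos: [0.6076, 0.3776, 0.0861]
tcp_rot: [-0.267, 0.964, 0.001, 0.003]
contact_force: [-1.8, 1.2, 8.3]
opening: 0.2
finger_force: 7.9
[ 0.0046  0.0021 -0.2847] [ 0.      0.002  -0.0005] t 3.075 [0.6076 0.3776 0.0861] open 0.19978806315398995 F 7.9375794814041 [-1.8  1.2  8.3]
```

```bash
python3 - <<'E'
from h import *
snap('scene','s2');a=np.load('/tmp/scene.npy')
snap('top','t2');b=np.load('/tmp/top.npy')
c=lambda im,x,y:cv2.resize(im[y:y+110,x:x+100],(400,440),interpolation=cv2.INTER_CUBIC)
save(np.hstack([c(a,350,110),c(b,80,140)]),'c2')
E
```

```text
(no output)
```

View pics/c2.png

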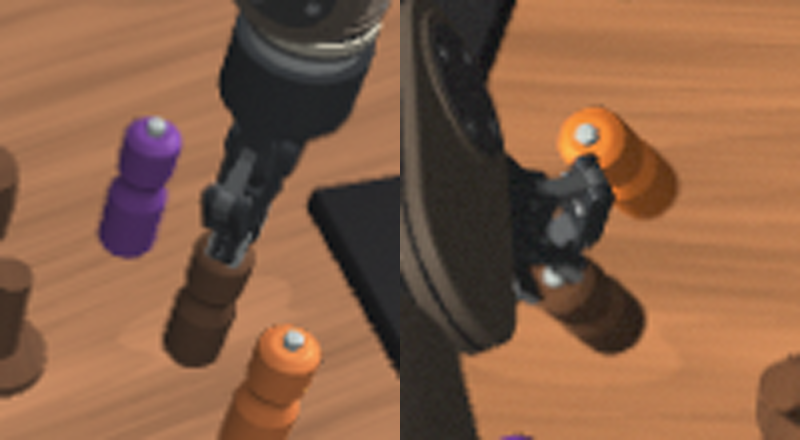

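```bash
python3 - <<'E'
from h import *
np.set_printoptions(precision=1,suppress=True)
for n in('scene','top'):
  print(n,eyes.camera_params(n)['R'].T@-eyes.camera_params(n)['t'])
  for X in((.6076,.3776,.086),(.6076,.3776,.066),(.605,.377,.109),(.605,.377,0)): print(X,proj(n,X))
s=monitor.get_state();print(s['qpos'],s['tcp_rot'])
E
```

```text
scene [ 1.1 -0.2  0.9]
(0.6076, 0.3776, 0.086) [405.7 175.2]
(0.6076, 0.3776, 0.066) [403.9 180.4]
(0.605, 0.377, 0.109) [407.1 168.5]
(0.605, 0.377, 0) [397.4 195.7]
top [0.4 0.  1. ]
(0.6076, 0.3776, 0.086) [120.4 211. ]
(0.6076, 0.3776, 0.066) [123.6 213. ]
(0.605, 0.377, 0.109) [116.7 209.8]
(0.605, 0.377, 0) [133.3 220.1]
[ 0.4  0.5  1.6  0.   1.1 -1.7] [-0.3  1.   0.   0. ]
```

```bash
python3 -m handwheel '[[0,0,0,0,0,0,0],[0,0,0,0,0,0,0.5],[0,0,0,0,0,0,1],[0,0,0,0,0,0,1],[0,0,0,0,0,0,1],[0,0,0,0,0,0,1]]' 40
python3 - <<'E'
from h import *
go((.605,.377,.2),121)
snap('scene','s3');a=np.load('/tmp/scene.npy')
snap('top','t3');b=np.load('/tmp/top.npy')
c=lambda im,x,y:cv2.resize(im[y:y+75,x:x+50],(400,600),interpolation=cv2.INTER_CUBIC)
save(np.hstack([c(a,380,140),c(b,90,165)]),'c3')
E
```

```text
time: 3.92
eef_pos: [0.6056, 0.3761, 0.0818]
tcp_rot: [-0.267, 0.964, -0.0, -0.0]
contact_force: [-0.3, 0.8, -0.3]
opening: 0.999
finger_force: 0.0
[ 2.000e-04  2.800e-03 -2.956e-01] [ 0.     -0.0001 -0.0005] t 3.925 [0.6056 0.3761 0.0818] open 0.9994261339347623 F 0.0 [-0.3  0.8 -0.3]
```

View pics/c3.png

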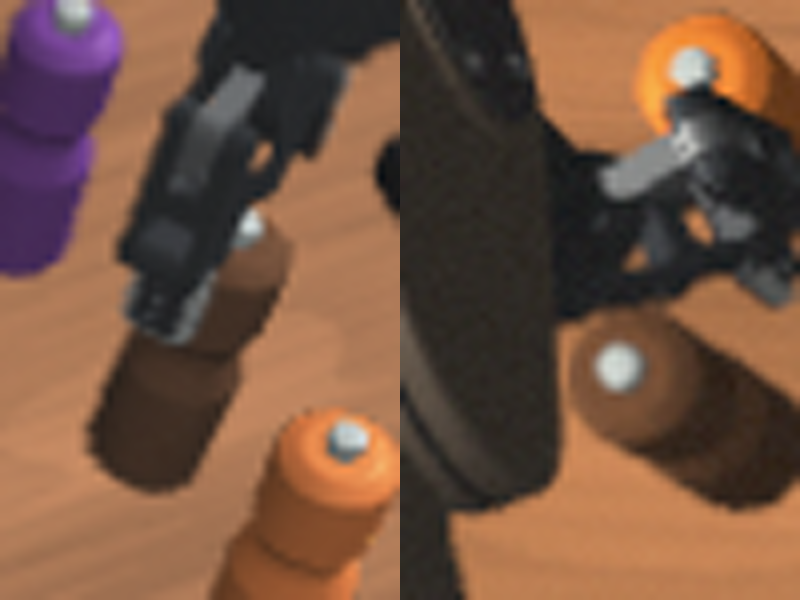

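```bash
python3 - <<'E'
from h import *
print(tri((400.6,181.9),(136.9,201)))
print(tri((380+247/8,140+228/8),(90+220/8,165+367/8)))
# expected near fingertip (open), pad ~48mm from centre
y=np.array([-.515,.857,0])
for s in(-1,1): print(np.array([.6056,.3761,.0818-.006])+s*.048*y, [proj(n,np.array([.6056,.3761,.0758])+s*.048*y) for n in('scene','top')])
E
```

```text
(array([0.62938386, 0.3412914 , 0.10056873]), np.float64(0.005105621917152488))
(array([0.60592162, 0.38204773, 0.10519121]), np.float64(0.011028818179299143))
[0.63032  0.334964 0.0758  ] [array([395.35073517, 189.6866295 ]), array([142.24167157, 202.93317287])]
[0.58088  0.417236 0.0758  ] [array([411.89723811, 165.86881326]), array([102.90512749, 223.01860954])]
```

The open fingertip triangulates to z≈0.10 where 0.076 was expected. The earlier close pinched only the dome and nut, and the mill hasn't moved. I'll go lower and close again.

```bash
python3 -m handwheel '[[0,0.003,0.02,0,0,0,1],[0,0.003,0.04,0,0,0,1],[0,0.003,0.045,0,0,0,1],[0,0.003,0.045,0,0,0,1]]' 40
python3 -m handwheel '[[0,0,0,0,0,0,0.4],[0,0,0,0,0,0,0.2],[0,0,0,0,0,0,0],[0,0,0,0,0,0,-0.2],[0,0,0,0,0,0,-0.3],[0,0,0,0,0,0,-0.3]]' 40
```

```text
time: 4.53
eef_pos: [0.6048, 0.3771, 0.0635]
tcp_rot: [-0.267, 0.964, -0.0, -0.0]
contact_force: [0.0, -0.0, 0.3]
opening: 0.997
finger_force: 0.0
time: 5.28
eef_pos: [0.6053, 0.3774, 0.0646]
tcp_rot: [-0.267, 0.964, 0.0, 0.0]
contact_force: [-0.7, 1.5, 2.2]
opening: 0.425
finger_force: 40.3
```

```bash
python3 -m handwheel '[[0,0,-0.03,0,0,0,-0.3],[0,0,-0.1,0,0,0,-0.3],[0,0,-0.2,0,0,0,-0.3],[0,0,-0.34,0,0,0,-0.3],[0,0,-0.34,0,0,0,-0.3],[0,0,-0.34,0,0,0,-0.3]]' 40
python3 - <<'E'
from h import *
go((.509,-.005,.21),121)
snap('scene','s4');a=np.load('/tmp/scene.npy')
snap('top','t4');b=np.load('/tmp/top.npy')
c=lambda im,x,y:cv2.resize(im[y:y+100,x:x+80],(400,500),interpolation=cv2.INTER_CUBIC)
save(np.hstack([c(a,370,90),c(b,60,150)]),'c4')
E
```

```text
time: 6.02
eef_pos: [0.6046, 0.3769, 0.1994]
tcp_rot: [-0.267, 0.964, -0.0, -0.001]
contact_force: [0.1, 0.1, -2.8]
opening: 0.426
finger_force: 40.2
[ 0.6955 -0.6963 -0.0257] [-0.     -0.0004 -0.0005] t 6.025 [0.6046 0.3769 0.1994] open 0.42632127771626604 F 40.19596449332312 [ 0.1  0.1 -2.8]
```

View pics/c4.png

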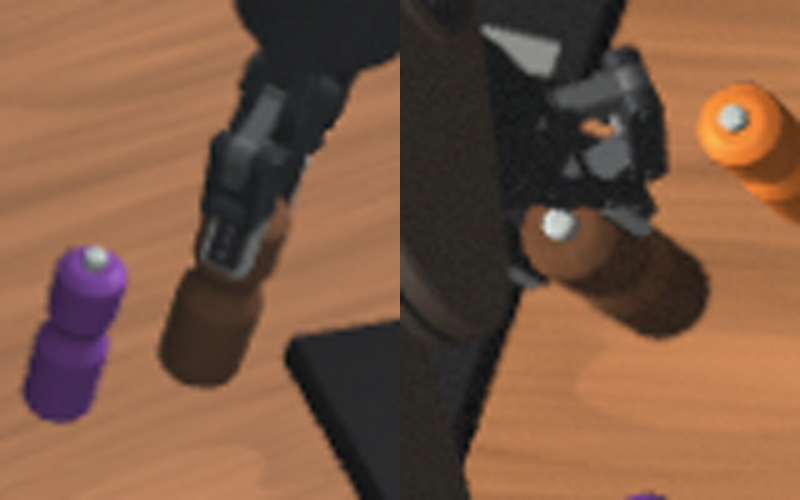

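The mill is held upright by its head, pads at crop (235,250), with its foot about 135 mm above the table. Next I carry it over the empty ring.

```bash
python3 -m handwheel '[[0.08,-0.08,0,0,0,0,-0.3],[0.2,-0.2,0,0,0,0,-0.3],[0.3,-0.3,0,0,0,0,-0.3],[0.4,-0.4,0,0,0,0,-0.3],[0.5,-0.5,0,0,0,0,-0.3],[0.6,-0.6,0,0,0,0,-0.3],[0.66,-0.66,0,0,0,0,-0.3],[0.695,-0.696,0,0,0,0,-0.3],[0.695,-0.696,0.06,0,0,0,-0.3],[0.695,-0.696,0.11,0,0,0,-0.3],[0.695,-0.696,0.11,0,0,0,-0.3],[0.695,-0.696,0.11,0,0,0,-0.3]]' 40
python3 - <<'E'
from h import *
go((.509,-.005,.15),121)
snap('scene','s5');a=np.load('/tmp/scene.npy')
snap('top','t5');b=np.load('/tmp/top.npy')
c=lambda im,x,y:cv2.resize(im[y:y+100,x:x+66],(396,600),interpolation=cv2.INTER_CUBIC)
save(np.hstack([c(a,227,155),c(b,260,205)]),'c5')
E
```

```text
time: 7.62
eef_pos: [0.5095, -0.0044, 0.1558]
tcp_rot: [-0.267, 0.964, 0.0, -0.0]
contact_force: [0.2, -0.0, -1.2]
opening: 0.423
finger_force: 40.3
[ 0.0018 -0.0006  0.0145] [ 0.0002 -0.0002 -0.0004] t 7.625 [ 0.5095 -0.0044  0.1558] open 0.42312242500572705 F 40.334497082512826 [ 0.2 -0.  -1.2]
```

View pics/c5.png

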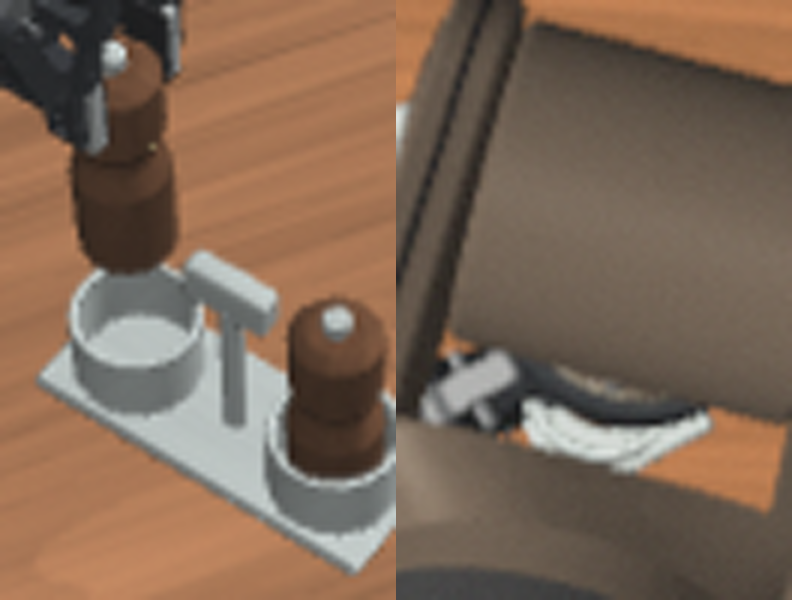

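```bash
python3 - <<'E'
from h import *
np.set_printoptions(precision=4,suppress=True)
px=lambda x,y:(227+x/6,155+y/6)
print('nut',at('scene',px(115,57),.200), 'nut2',at('scene',px(338,320),.117))
def circ(c,r,z):
    P=np.array([proj('scene',(c[0]+r*np.cos(a),c[1]+r*np.sin(a),z)) for a in np.linspace(0,6.28,90)])
    P=(P-[227,155])*6; return P[:,0].min(),P[:,0].max(),P[:,1].min(),P[:,1].max()
print('rim',circ((.509,-.005),.028,.043)); print('base of ring',circ((.509,-.005),.028,.008))
print('foot',circ((.5095,-.0044),.020,.091),'belly',circ((.5095,-.0044),.023,.091+.035))
# automatic edges: dark-mill row extents and nut centroids
S=np.load('/tmp/scene.npy').astype(int)
for y in range(186,201,2):
    r=S[y,232:264]; print(y,[int(v) for v in r.sum(1)])
E
```

```text
nut [ 0.5139 -0.0044  0.2   ] nut2 [0.5989 0.0469 0.117 ]
rim (np.float64(62.96166203288618), np.float64(199.31046637574877), np.float64(251.46333646387205), np.float64(361.05229640200537))
base of ring (np.float64(69.07079536334231), np.float64(201.93283556471692), np.float64(301.460546525415), np.float64(409.69987228554317))
foot (np.float64(76.1596476513381), np.float64(177.18453010467113), np.float64(194.47826930108658), np.float64(274.05714131636256)) belly (np.float64(62.083139048764224), np.float64(181.49950339748034), np.float64(132.1748772478942), np.float64(224.73668384413065))
186 [362, 366, 359, 350, 342, 341, 332, 125, 148, 161, 161, 163, 164, 164, 167, 160, 164, 170, 182, 193, 202, 186, 158, 190, 320, 357, 366, 380, 388, 394, 394, 394]
188 [339, 335, 346, 350, 357, 356, 347, 179, 133, 136, 144, 156, 163, 159, 159, 162, 163, 159, 150, 144, 146, 151, 162, 186, 305, 396, 391, 385, 382, 376, 373, 374]
190 [350, 347, 349, 353, 357, 360, 358, 232, 126, 134, 137, 140, 142, 140, 145, 146, 142, 135, 134, 139, 142, 151, 163, 184, 295, 385, 388, 385, 379, 379, 381, 384]
192 [362, 367, 367, 363, 363, 366, 363, 298, 120, 135, 135, 138, 145, 139, 145, 142, 135, 137, 136, 136, 143, 148, 161, 178, 254, 381, 385, 380, 376, 371, 365, 356]
194 [366, 370, 373, 378, 382, 388, 388, 381, 139, 131, 138, 139, 141, 144, 141, 141, 139, 136, 141, 138, 142, 150, 158, 173, 246, 351, 346, 357, 366, 375, 371, 369]
196 [385, 385, 385, 388, 389, 390, 391, 384, 263, 134, 134, 138, 138, 138, 137, 135, 135, 136, 137, 134, 142, 150, 154, 193, 330, 369, 367, 385, 419, 403, 380, 357]
198 [384, 386, 385, 381, 379, 376, 373, 371, 371, 358, 171, 138, 134, 138, 137, 135, 136, 136, 137, 138, 147, 188, 311, 379, 366, 365, 440, 565, 579, 582, 581, 532]
200 [370, 370, 366, 366, 358, 356, 357, 362, 367, 384, 461, 582, 387, 203, 205, 203, 173, 209, 239, 246, 323, 316, 372, 492, 517, 377, 342, 391, 479, 553, 570, 581]
```

```bash
python3 - <<'E'
from h import *
S=np.load('/tmp/scene.npy').astype(int)
for y in (205,208,211,214,217): print(y,[int(v) for v in S[y,234:266,2]])
def ext(c,prof,rows):
    P=np.array([proj('scene',(c[0]+r*np.cos(a),c[1]+r*np.sin(a),z)) for r,z in prof for a in np.linspace(0,6.28,180)])
    hull=cv2.convexHull(P.astype(np.float32))[:,0]
    m=np.zeros((4200,5600),np.uint8);cv2.fillPoly(m,[np.round(hull*10).astype(int)],1)
    return [(y,*(np.flatnonzero(m[y*10+0])[[0,-1]]/10)) for y in rows]
print('ring',ext((.509,-.005),[(.028,.008),(.028,.043)],(205,208,211,214,217)))
print('foot',ext((.5095,-.0044),[(.02,.091),(.023,.126)],(188,190,192,194,196)))
E
```

```text
205 [83, 83, 82, 82, 106, 201, 135, 141, 131, 121, 109, 106, 107, 107, 108, 110, 112, 111, 109, 108, 106, 106, 103, 100, 96, 100, 137, 100, 101, 101, 104, 105]
208 [79, 80, 81, 84, 125, 200, 153, 142, 130, 119, 118, 153, 158, 191, 191, 191, 191, 191, 191, 189, 170, 133, 111, 101, 103, 157, 195, 85, 84, 85, 104, 104]
211 [82, 84, 83, 83, 92, 132, 196, 152, 181, 192, 190, 189, 190, 191, 192, 192, 192, 192, 191, 192, 192, 191, 191, 186, 197, 187, 158, 200, 191, 162, 104, 109]
214 [84, 98, 155, 192, 187, 94, 96, 100, 140, 190, 201, 194, 195, 195, 192, 191, 190, 191, 193, 188, 190, 185, 161, 123, 132, 143, 154, 184, 190, 159, 102, 108]
217 [200, 192, 191, 191, 191, 141, 97, 102, 103, 106, 107, 109, 109, 109, 111, 112, 113, 112, 110, 109, 109, 113, 117, 123, 130, 143, 165, 193, 192, 187, 102, 108]
ring [(205, np.float64(237.6), np.float64(260.2)), (208, np.float64(237.7), np.float64(260.3)), (211, np.float64(238.1), np.float64(260.5)), (214, np.float64(238.4), np.float64(260.7)), (217, np.float64(238.9), np.float64(260.0))]
foot [(188, np.float64(238.0), np.float64(257.0)), (190, np.float64(238.5), np.float64(256.8)), (192, np.float64(239.0), np.float64(256.7)), (194, np.float64(239.5), np.float64(256.5)), (196, np.float64(239.9), np.float64(256.0))]
```

Seen in the scene camera, the held foot and the empty ring line up within about 1 mm. Lowering, with an eye on the force.

```bash
python3 -m handwheel '[[0,0,0.05,0,0,0,-0.3],[0,0,0.09,0,0,0,-0.3],[0,0,0.115,0,0,0,-0.3],[0,0,0.13,0,0,0,-0.3],[0,0,0.13,0,0,0,-0.3]]' 40
python3 -c "
from h import *
go((.510,-.0045,.0735),121)"
```

```text
time: 8.35
eef_pos: [0.5094, -0.0045, 0.1037]
tcp_rot: [-0.267, 0.964, 0.0, -0.0]
contact_force: [-0.3, 0.6, -1.7]
opening: 0.425
finger_force: 40.3
[-0.0012 -0.0008  0.0755] [ 0.0002 -0.0002 -0.0004] t 8.35 [ 0.5094 -0.0045  0.1037] open 0.4250108614027259 F 40.31819680240005 [-0.3  0.6 -1.7]
```

```bash
python3 -m handwheel '[[-0.001,-0.001,0.015,0,0,0,-0.3],[-0.001,-0.001,0.03,0,0,0,-0.3],[-0.001,-0.001,0.04,0,0,0,-0.3],[-0.001,-0.001,0.05,0,0,0,-0.3],[-0.001,-0.001,0.05,0,0,0,-0.3]]' 40
```

```text
time: 8.98
eef_pos: [0.5098, -0.0046, 0.0836]
tcp_rot: [-0.267, 0.964, 0.0, -0.0]
contact_force: [0.1, -0.3, -1.6]
opening: 0.426
finger_force: 40.3
```

```bash
python3 -m handwheel '[[0,0,0.01,0,0,0,-0.3],[0,0,0.017,0,0,0,-0.3],[0,0,0.022,0,0,0,-0.3],[0,0,0.025,0,0,0,-0.3],[0,0,0.025,0,0,0,-0.3]]' 40
```

```text
time: 9.6
eef_pos: [0.5101, -0.0046, 0.0739]
tcp_rot: [-0.267, 0.964, 0.0, -0.0]
contact_force: [0.4, -0.7, -1.4]
opening: 0.424
finger_force: 40.3
```

```bash
python3 -m handwheel '[[0,0,0.003,0,0,0,-0.3],[0,0,0.005,0,0,0,-0.3],[0,0,0.005,0,0,0,-0.3]]' 40
```

```text
time: 9.98
eef_pos: [0.5105, -0.0046, 0.0725]
tcp_rot: [-0.267, 0.964, -0.0, 0.0]
contact_force: [-1.8, 0.0, 1.8]
opening: 0.427
finger_force: 40.6
```

It touches the floor at z = 0.0725, where 0.0726 was expected. Letting go.

```bash
python3 -m handwheel '[[0,0,0,0,0,0,-0.1],[0,0,0,0,0,0,0.1],[0,0,0,0,0,0,0.4],[0,0,0,0,0,0,0.8],[0,0,0,0,0,0,1],[0,0,0,0,0,0,1]]' 40
python3 -m handwheel '[[0,0,-0.1,0,0,0,1],[0,0,-0.22,0,0,0,1],[0,0,-0.34,0,0,0,1],[0,0,-0.34,0,0,0,1]]' 40
python3 - <<'E'
from h import *
snap('scene','s6');a=np.load('/tmp/scene.npy')
save(cv2.resize(a[150:260,220:320],None,fx=5,fy=5,interpolation=cv2.INTER_CUBIC),'c6')
go((.5525,.021,.18),121)
E
```

```text
time: 10.72
eef_pos: [0.5102, -0.0047, 0.072]
tcp_rot: [-0.267, 0.964, -0.0, 0.0]
contact_force: [-0.3, -0.4, -0.6]
opening: 0.999
finger_force: 0.0
time: 11.22
eef_pos: [0.5131, -0.0052, 0.2134]
tcp_rot: [-0.267, 0.964, -0.002, 0.005]
contact_force: [1.0, -0.0, -0.4]
opening: 1.003
finger_force: 0.0
[-0.1211  0.0029  0.0763] [-0.0011  0.0011 -0.0004] t 11.275 [ 0.5114 -0.0049  0.2104] open 0.9989936882586196 F 0.0 [-0.9  0.1 -1.1]
```

View pics/c6.png

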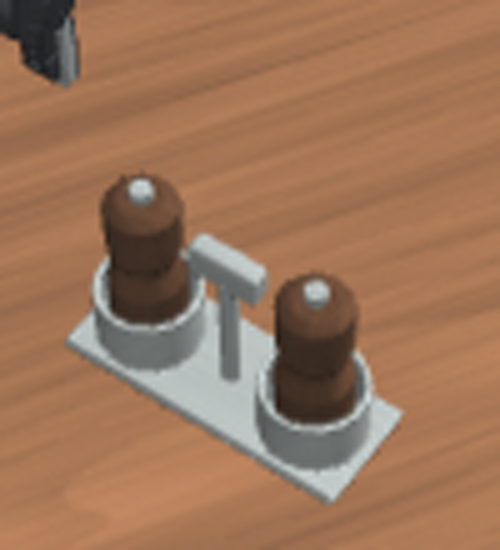

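```bash
python3 - <<'E'
from h import *
y=np.array([-.515,.857,0])
def zfit(uv,tcp,s):
    best=min((np.hypot(*(proj('scene',np.array([*tcp,0])+s*w*y+[0,0,z])-uv)),z,w) for z in np.arange(.05,.26,.001) for w in np.arange(.01,.06,.001)); return np.round(best,3)
print('closed near, reading .1558',zfit((227+95/6,155+150/6),(.5095,-.0044),-1))
print('closed far',zfit((227+172/6,155+76/6),(.5095,-.0044),1))
print('open, reading .2104',zfit((220+68/5,150+86/5),(.5114,-.0049),1),zfit((220+68/5,150+86/5),(.5114,-.0049),-1))
a=at('scene',(248.2,188),.117);b=at('scene',(283.2,208.4),.117);print(a,b,(a+b)/2,np.degrees(np.arctan2(*(a-b)[1::-1])))
print('bar',at('scene',(266.4,201.4),.105))
E
```

```text
Traceback (most recent call last):
  File "h.py", line 17, in proj
    p=eyes.camera_params(n);K,R,t=map(np.array,(p['K'],p['R'],p['t']))
ValueError: time passes only in moves, steps and waits
```

```bash
python3 - <<'E'
import h; from h import *
C={n:eyes.camera_params(n) for n in('scene','top')}
class E: camera_params=staticmethod(lambda n:C[n])
h.eyes=E
y=np.array([-.515,.857,0])
def zfit(uv,tcp,s):
    best=min((np.hypot(*(proj('scene',np.array([*tcp,0])+s*w*y+[0,0,z])-uv)),z,w) for z in np.arange(.05,.26,.002) for w in np.arange(.01,.06,.002)); return np.round(best,3)
print('closed near, reading .1558',zfit((227+95/6,155+150/6),(.5095,-.0044),-1))
print('closed far',zfit((227+172/6,155+76/6),(.5095,-.0044),1))
print('open, reading .2104',zfit((220+68/5,150+86/5),(.5114,-.0049),1),zfit((220+68/5,150+86/5),(.5114,-.0049),-1))
a=at('scene',(248.2,188),.117);b=at('scene',(283.2,208.4),.117);print(a,b,(a+b)/2,np.degrees(np.arctan2(*(a-b)[1::-1])))
print('bar',at('scene',(266.4,201.4),.105))
E
```

```text
closed near, reading .1558 [0.139 0.156 0.014]
closed far [0.103 0.154 0.034]
open, reading .2104 [1.5182e+01 1.8400e-01 1.0000e-02] [0.132 0.224 0.038]
[ 0.51268029 -0.00393547  0.117     ] [0.5989913  0.04659143 0.117     ] [0.55583579 0.02132798 0.117     ] -149.65507668614507
bar [0.55721054 0.02296319 0.105     ]
```

Both mills are seated, with their nuts at crop (141,190) and (316,292). The bar is clear at (232,257). Next I grip the stand at the bar.

```bash
python3 -m handwheel '[[-0.06,0.002,0,0,0,0,1],[-0.122,0.002,0,0,0,0,1],[-0.122,0.002,0,0,0,0,1],[-0.122,0.002,0.05,0,0,0,0.6],[-0.122,0.002,0.1,0,0,0,0.4],[-0.122,0.002,0.1,0,0,0,0.4]]' 80
python3 -c "
from h import *
go((.553,.021,.074),121)"
```

```text
time: 12.02
eef_pos: [0.5486, 0.021, 0.1641]
tcp_rot: [-0.266, 0.964, 0.001, -0.003]
contact_force: [-0.2, 1.4, -0.5]
opening: 0.698
finger_force: 0.0
[-0.0107 -0.0067  0.2251] [ 0.0014 -0.0018 -0.0006] t 12.025 [0.5486 0.021  0.1641] open 0.6979881871740714 F 0.0 [-0.2  1.4 -0.5]
```

```bash
python3 -m handwheel '[[0,0,0,0,0,0,0.4],[0,0,0,0,0,0,0.4],[0,0,0,0,0,0,0.4]]' 80
python3 -c "
from h import *
go((.553,.021,.074),121)"
```

```text
time: 12.4
eef_pos: [0.552, 0.021, 0.1689]
tcp_rot: [-0.267, 0.964, -0.0, 0.001]
contact_force: [1.1, 0.2, 0.3]
opening: 0.702
finger_force: 0.0
[-0.0018 -0.001   0.2372] [-0.0003  0.0004 -0.0004] t 12.4 [0.552  0.021  0.1689] open 0.7015811017384448 F 0.0 [1.1 0.2 0.3]
```

Descending in stages, with a force check before the last part.

```bash
python3 -m handwheel '[[-0.001,-0.001,0.05,0,0,0,0.4],[-0.001,-0.001,0.1,0,0,0,0.4],[-0.001,-0.001,0.14,0,0,0,0.4],[-0.001,-0.001,0.16,0,0,0,0.4],[-0.001,-0.001,0.16,0,0,0,0.4]]' 80
python3 -m handwheel '[[0,0,0.02,0,0,0,0.4],[0,0,0.035,0,0,0,0.4],[0,0,0.05,0,0,0,0.4],[0,0,0.05,0,0,0,0.4]]' 80
python3 -m handwheel '[[0,0,0.01,0,0,0,0.4],[0,0,0.02,0,0,0,0.4],[0,0,0.025,0,0,0,0.4],[0,0,0.025,0,0,0,0.4]]' 80
```

```text
time: 13.02
eef_pos: [0.5519, 0.021, 0.1036]
tcp_rot: [-0.267, 0.964, 0.0, -0.0]
contact_force: [0.3, -0.5, 0.9]
opening: 0.7
finger_force: 0.0
time: 13.52
eef_pos: [0.5516, 0.021, 0.0833]
tcp_rot: [-0.267, 0.964, 0.0, -0.001]
contact_force: [0.9, -0.3, -0.2]
opening: 0.699
finger_force: 0.0
time: 14.02
eef_pos: [0.552, 0.021, 0.0738]
tcp_rot: [-0.267, 0.964, 0.0, -0.0]
contact_force: [-0.2, 0.5, -0.7]
opening: 0.698
finger_force: 0.0
```

```bash
python3 - <<'E'
from h import *
snap('scene','s7');a=np.load('/tmp/scene.npy')
save(cv2.resize(a[150:260,220:320],None,fx=5,fy=5,interpolation=cv2.INTER_CUBIC),'c7')
go((.553,.021,.074),121)
E
```

```text
[-0.0019 -0.0011 -0.0001] [ 0.     -0.     -0.0004] t 14.075 [0.5521 0.021  0.074 ] open 0.7001290505291228 F 0.0 [-0.1 -0.2  0.6]
```

View pics/c7.png

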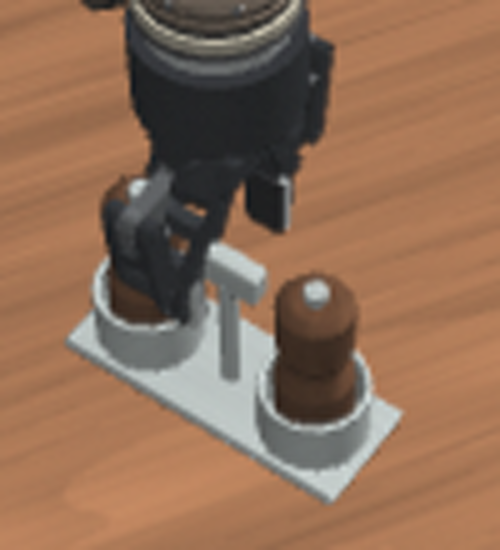

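The fingers straddle the bar: tips at crop (178,315) and (283,230), bar between them at (232,262). The gripper body is well above the mill tops. I'll go 8 mm deeper to centre the pads on the bar, then close.

```bash
python3 -m handwheel '[[-0.002,-0.001,0.01,0,0,0,0.4],[-0.002,-0.001,0.02,0,0,0,0.4],[-0.002,-0.001,0.02,0,0,0,0.4]]' 80
python3 -m handwheel '[[0,0,0,0,0,0,0.1],[0,0,0,0,0,0,-0.2],[0,0,0,0,0,0,-0.5],[0,0,0,0,0,0,-0.7],[0,0,0,0,0,0,-0.9],[0,0,0,0,0,0,-1],[0,0,0,0,0,0,-1],[0,0,0,0,0,0,-1]]' 80
```

```text
time: 14.45
eef_pos: [0.5526, 0.0211, 0.0654]
tcp_rot: [-0.267, 0.964, 0.0, -0.001]
contact_force: [-0.1, 0.7, -0.0]
opening: 0.696
finger_force: 0.0
time: 15.45
eef_pos: [0.5529, 0.0214, 0.0663]
tcp_rot: [-0.267, 0.964, 0.0, -0.0]
contact_force: [-3.5, 3.1, 5.9]
opening: 0.134
finger_force: 79.0
```

```bash
python3 -m handwheel '[[0,0,-0.015,0,0,0,-1],[0,0,-0.03,0,0,0,-1],[0,0,-0.06,0,0,0,-1],[0,0,-0.1,0,0,0,-1],[0,0,-0.1,0,0,0,-1],[0,0,-0.1,0,0,0,-1]]' 100
python3 - <<'E'
from h import *
snap('scene','s8');a=np.load('/tmp/scene.npy')
save(cv2.resize(a[130:260,220:320],None,fx=4,fy=4,interpolation=cv2.INTER_CUBIC),'c8')
go((.5535,-.334,.2205),74.3)
E
```

```text
time: 16.2
eef_pos: [0.553, 0.021, 0.1062]
tcp_rot: [-0.267, 0.964, -0.0, 0.0]
contact_force: [-1.4, -0.1, -5.3]
opening: 0.13
finger_force: 97.7
[ 0.4544 -0.7626 -0.2871] [ 1.00e-04 -3.00e-04  2.59e-01] t 16.25 [0.5526 0.0211 0.1057] open 0.12793343015054298 F 97.72821307182312 [-0.7 -0.1 -6.1]
```

View pics/c8.png

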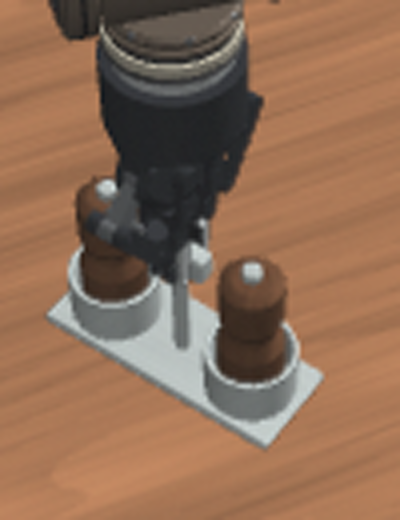

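The stand hangs level from the bar with both mills seated. The wrist force of 5–6 N matches its weight. Raising it and carrying it gently to the mat.

```bash
python3 -m handwheel '[[0,0,-0.04,0,0,0,-1],[0,0,-0.11,0,0,0,-1],[0.02,-0.03,-0.19,0,0,0.01,-1],[0.06,-0.1,-0.25,0,0,0.03,-1],[0.1,-0.17,-0.28,0,0,0.055,-1],[0.14,-0.24,-0.287,0,0,0.08,-1],[0.18,-0.31,-0.287,0,0,0.105,-1],[0.23,-0.38,-0.287,0,0,0.13,-1],[0.27,-0.45,-0.287,0,0,0.155,-1],[0.31,-0.52,-0.287,0,0,0.18,-1],[0.35,-0.58,-0.287,0,0,0.2,-1],[0.38,-0.63,-0.287,0,0,0.217,-1]]' 100
python3 -c "
from h import *
go((.5535,-.334,.2205),74.3)"
```

```text
time: 17.75
eef_pos: [0.552, -0.2744, 0.2214]
tcp_rot: [0.072, 0.997, -0.0, 0.0]
contact_force: [0.6, -0.8, -5.4]
opening: 0.129
finger_force: 98.2
[-0.0251 -0.1469  0.0021] [0.     0.0001 0.0411] t 17.75 [ 0.552  -0.2744  0.2214] open 0.12923848801972326 F 98.23459982872009 [ 0.6 -0.8 -5.4]
```

```bash
python3 -m handwheel '[[-0.008,-0.05,0,0,0,0.014,-1],[-0.014,-0.085,0,0,0,0.025,-1],[-0.02,-0.115,0,0,0,0.034,-1],[-0.022,-0.13,0,0,0,0.04,-1],[-0.022,-0.13,0,0,0,0.04,-1],[-0.022,-0.13,0,0,0,0.04,-1],[-0.022,-0.13,0,0,0,0.04,-1]]' 100
python3 - <<'E'
from h import *
snap('scene','s9');a=np.load('/tmp/scene.npy')
save(cv2.resize(a[110:350,60:260],None,fx=2.5,fy=2.5,interpolation=cv2.INTER_CUBIC),'c9')
go((.5535,-.334,.2205),74.3)
E
```

```text
time: 18.62
eef_pos: [0.5536, -0.3254, 0.2208]
tcp_rot: [0.133, 0.991, 0.0, -0.0]
contact_force: [0.5, 0.0, -5.6]
opening: 0.13
finger_force: 98.4
[-0.0054 -0.0205  0.001 ] [0.     0.     0.0022] t 18.675 [ 0.5536 -0.3255  0.2209] open 0.12720987973960174 F 98.42461109161377 [-0.6  0.5 -5.8]
```

View pics/c9.png

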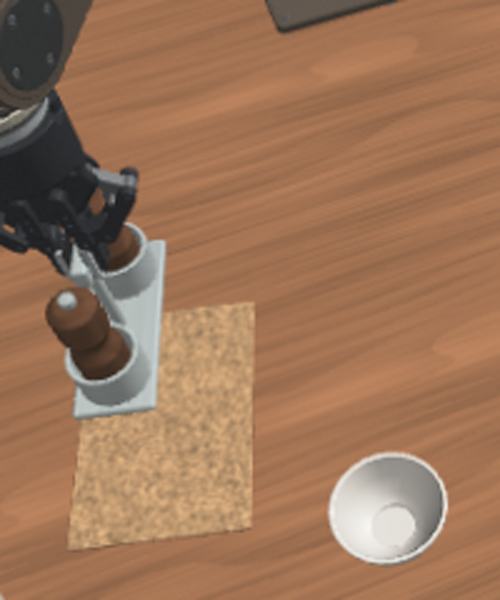

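The stand is level and parallel to the mat, with both mills in it. Its near corners are at crop (75,417) and (155,410). A last small correction, then a numeric check of the height.

```bash
python3 -m handwheel '[[-0.003,-0.01,0,0,0,0.002,-1],[-0.005,-0.02,0,0,0,0.002,-1],[-0.005,-0.02,0,0,0,0.002,-1],[-0.005,-0.02,0,0,0,0.002,-1],[-0.005,-0.02,0,0,0,0.002,-1],[-0.005,-0.02,0,0,0,0.002,-1]]' 100
python3 - <<'E'
from h import *
go((.5535,-.334,.2205),74.3)
a=np.radians(-15.9);x=np.array([np.cos(a),np.sin(a),0]);y=np.array([-x[1],x[0],0])
for sx,sy in((1,-1),(1,1)): print((proj('scene',np.array([.5536,-.3255,.162])+.0825*sx*x+.032*sy*y)-[60,110])*2.5)
print([(proj('scene',np.array([.5535,-.334,.004])+.12*sx*x+.08*sy*y)-[60,110])*2.5 for sx,sy in((1,-1),(1,1),(-1,1))])
print(monitor.get_state()['dq'])
E
```

```text
time: 19.42
eef_pos: [0.5533, -0.3341, 0.2208]
tcp_rot: [0.137, 0.991, 0.0, -0.0]
contact_force: [0.0, 0.6, -6.0]
opening: 0.128
finger_force: 98.4
[-0.0004  0.0005  0.0008] [ 0. -0.  0.] t 19.425 [ 0.5533 -0.3341  0.2208] open 0.12828212331013797 F 98.4181559085846 [ 0.   0.6 -6. ]
[ 68.60116384 414.67332931]
[151.62391782 405.21442569]
[array([ 63.27318956, 547.20486921]), array([247.54358388, 525.42280865]), array([251.3228895 , 297.99835105])]
[ 0.00096117 -0.0001585  -0.00126433  0.00243509 -0.00128745 -0.00954894]
```

```bash
python3 -c "
from plant import ctrl
print(ctrl.sign_off())"
```

```text
the job is handed in; nothing more can be done
None
```

I put the loose mill into the empty ring and let go, then handed in with the stand and both mills held level, about 15 cm over the middle of the mat and in line with its long side; the hand-in returned no verdict.

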